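# Turn the supply carousel to the red-lidded jar and hold it still

## Robot

A 6-joint arm with a two-finger parallel gripper is mounted at the origin on the work surface. World frame = base frame: x ahead of the robot, y to its left, z up, the work surface at z = 0. Lengths are in m, angles in rad, forces in N, time in s.
With the tool pointing down it reaches from about 0.3 to 0.875 m from the base axis. Payload 6.4 kg.
Tool frame: the origin (TCP) lies at the very end of the fingers, on their centre line; the grasp point (between the pads) lies 19 mm behind it; z points along the fingers, y is the line along which they close (so a half turn about z gives the same grasp; the last joint's range is limited). The gripper opens to 85 mm and grips with 20 to 120 N. Pads are 22 mm wide; open, the fingers measure 114 mm over their backs; the gripper's body (76 mm by 85 mm) begins 54 mm behind the grasp point. The pads swing forward as they close: fully open they stand 13 mm farther back than shut.
Start: joints at [-1.342, 0.181, 1.607, -0, 1.354, -0.206], TCP at [0.242, -0.522, 0.231] pointing down, gripper open.
Joint ranges: [-2.99, 2.99], [-0.89, 2.07], [0.3, 2.58], [-1.14, 4.28], [0, 2.63], [-3.12, 3.12]. Speed limits (rad/s): [2.57, 2.57, 3.01, 3.14, 3.14, 3.14].

## Interface

Orientations are given as a unit quaternion [w, x, y, z].
In Python, from bench import ctrl gives the robot as it stands.
- The arm moves only by the tool jog_arm, never from a script. Its argument "series" is a list that holds one entry, the list of rows, each a list of 7 numbers: the shift along the tool's x, y, z in mm, then the turn, a rotation vector about the tool's x, y, z in rad, then the finger opening in mm, from 0 to 85.4. In form: [[[tx, ty, tz, rx, ry, rz, gripper], ...]]. A call has exactly 10 rows; each row shifts and turns the commanded pose from where the row before left it, along the tool's axes as they then stand; what a row does not reach is not made up. A row lasts 1/10 s, in which the tool goes at most 50 mm and 8.59 degrees, less where a joint would pass 70% of its speed; a pose out of reach is approached as far as the arm can. A call with a gripper value outside its range is refused whole. The fingers move at their own pace and stop on an object; the grip force is fixed at half the most. Time passes only in rows, so rows that do not move let the fingers close, or fill a call up. It gives the time, the measured TCP pose, the force, the opening and the grip force at its end, in the units of the state.
- ctrl.get_obs(): the state, without advancing time (a new reading comes with each control period).
- ctrl.camera(name): name is "side" or "top"; returns a dict with "frame" (400x640x3 uint8, blue, green, red), "z_map" (400x640 float32, m along the optical axis (not along the pixel's ray), 0 where there is no reading), "fx", "fy", "cx", "cy" (pixels), "k1" (the pictures are not rectified: a ray, as slopes to the right and down, at radius r is drawn at 1 + k1 r^2 times it, then the intrinsics apply), "xyz" and "rotation" of the camera in the world. Camera axes: x right, y down, z forward; pixel columns grow to the right and rows downward; lengths in m; the calibration is good to about 2 mm. A picture is of the moment at which its call begins.
- ctrl.hand_in(): hands the job in; it is judged then, once.
The state is a dict: "time_s": time; "q": joint angles; "dq": joint speeds; "joint_efforts": joint torques, N m; "eef_pos": TCP position; "eef_rot": TCP orientation; "wrist_force": force on the tool from outside, world axes, zero at the start; "torque": the same for the moment, N m; "opening": opening from 0.0 (shut) to 1.0 (fully open); "grasp_force": force on a finger pad.
Only numpy, scipy, OpenCV 4.12 (cv2) and the standard library are available. Lean on these libraries where they do the work, as an engineer would, in place of code of your own. Each camera call takes 0.05 s, during which the arm holds its last target. There are 200 camera calls.

## Task

Turn the revolving jar carousel on the table until the jar with the red lid stands squarely at the front, right behind the middle of the brass card holder on the edge of the base, guiding it round by hand without flinging it. Finish while still gripping the carousel firmly, so that it stays dead still while I unscrew the red lid: do not let go at the end. Leave the stapler, tape roll, card box and hand stamp standing where they are.

Things in the scene. Friction and masses are not known exactly. Their poses are not given: they have to be found in the camera images.
- station: The carousel's fixed, immovable base: a grey steel plate 290 x 290 mm, 12 mm thick, lying on the table. Origin at the centre of its underside, on the upright axis about which the carousel turns. Its own -x axis points to its front, the side with the brass card holder (roughly towards the robot, up to 0.5 rad either way); z up.
- card_holder (a point): Middle of the brass card holder (34 x 80 mm, a blank white card in a brass frame, sloping) on the front edge of the base, 157 mm from the carousel's axis, about 17 mm above the table. It marks the front.
- rack: The revolving part, one rigid piece that only turns and cannot be lifted off: a black round tray 266 mm across with a low lip, six clear jars clipped fast round it, and in the middle an 18 mm steel column with a black knob on top. Origin on the axis at the tray's underside, 22 mm above the table; z up; its own -x axis points from the axis to the red-lidded jar.
- red_lid (a point): Centre of the top of the red lid, 95 mm from the axis, 123 mm above the table. The six jars stand every 60 degrees on that circle, all lid tops at that height; jars 56 mm across, lids 60 mm across and 15 mm high, 35 mm clear between neighbouring lids. One lid is red, the others white or grey.
- knob (a point): Centre of the black fluted turning knob on top of the column, on the axis, 188 mm above the table. The knob is round, 44 mm across and 40 mm high (168 to 208 mm above the table), with nothing else near it above the lids; it is fast to the carousel, so turning it turns the carousel one to one.
- turntable (a joint): Angle of the carousel on its base, rad, growing anticlockwise seen from above. 0 (or any whole turn, such as 6.28) has the red-lidded jar exactly at the front. Turns endlessly both ways on an easy ball bearing (about 0.03 N m of friction; coasts a little if pushed and let go). Starts between 1.2 and 5.08.
- stapler: Blue and black stapler, 140 x 36 x 55 mm, lying on the table beside the carousel. Origin at the centre of its underside, long side along x.
- tape: Roll of brown packing tape lying flat, 100 mm across, 48 mm high. Origin at the centre of its underside.
- card_box: Cardboard index-card box, 96 x 146 mm, 100 mm high. Origin at the centre of its underside.
- stamp: Wooden hand stamp standing on its round foot, 80 mm across, 82 mm high, knob-shaped handle up. Origin at the centre of its underside.

How it is judged:
By the outcome, as a careful person would: the job done as asked, in the order asked, and still so for the second after the job is handed in, while the arm keeps its last pose, push and grip.
It also fails if it takes over 42 s, if anything falls off the work surface, if the arm or the gripper's body presses on something with over 40 N, if the wrist force passes 120 N, or if a joint passes its speed limit or range.

## Working session

There is one attempt and no reset: what is moved stays moved. The work goes in short steps, Python scripts to look and compute and a tool call to move; the robot and the scene stay as the last step left them, time stands still between calls to the robot, and variables do not carry over. Pictures are saved under pics/ and viewed, at most 10 in all, crops included, and the job is handed in when it is done.

Besides the shell and the picture viewer there is one more tool, called after ">>>" as name(argument=value, ...), one argument or row to a line, values as JSON. jog_arm: Moves the arm, as the interface text tells. Its arguments: {"type":"object","properties":{"series":{"type":"array"}},"required":["series"]}

```bash
mkdir -p pics
cat > h.py <<'E'
from bench import ctrl
import numpy as np, cv2
def cam(n):
    return ctrl.camera(n)
def KD(c):
    return np.array([[c["fx"],0,c["cx"]],[0,c["fy"],c["cy"]],[0,0,1.]]), np.array([c["k1"],0,0,0.])
def onplane(c,uv,z):
    K,D=KD(c); s=cv2.undistortPoints(np.array(uv,float).reshape(-1,1,2),K,D).reshape(-1,2)
    d=np.c_[s,np.ones(len(s))]@np.array(c["rotation"]).T
    o=np.array(c["xyz"]); return o+d*((z-o[2])/d[:,2])[:,None]
E
python3 - <<'E'
from h import *
for n in("top","side"):
    c=cam(n); cv2.imwrite(f"pics/{n}0.png",c["frame"]); np.savez(f"{n}0.npz",**c)
    print(n,c["xyz"],np.round(c["rotation"],3).tolist(),c["fx"],c["k1"])
o=ctrl.get_obs(); print(o)
E
```

```text
top [0.29907296 0.0831046  1.46069913] [-0.063, 0.711, -0.696, 0.075] 482.99655894675936 -0.07935139103192901
side [0.04479331 0.74982303 0.71741693] [0.141, -0.278, 0.839, -0.446] 405.74965558241377 -0.10453656138298575
{'time_s': 0.1, 'q': array([-1.34228466e+00,  1.81467618e-01,  1.60792114e+00,  1.45444858e-05,
        1.35383520e+00, -2.06288813e-01]), 'dq': array([ 5.26603890e-04, -1.49731966e-03, -3.17019372e-03,  7.09488874e-05,
        8.40445839e-04, -3.90179323e-04]), 'joint_efforts': array([ 1.61620446e-04, -4.45876336e+01, -3.52236879e+01, -3.61255225e-04,
        4.20495504e-03, -2.41981394e-05]), 'eef_pos': array([ 0.24211412, -0.52097609,  0.23046743]), 'eef_rot': array([-8.15681886e-04,  9.76461509e-01,  2.15690185e-01, -1.96285176e-06]), 'wrist_force': array([ 0.08641793,  0.14495516, -0.54536325]), 'torque': array([-0.02315011,  0.06210831,  0.00902454]), 'grasp_force': 0.0, 'opening': 0.9985872034983494}
```

View pics/top0.png

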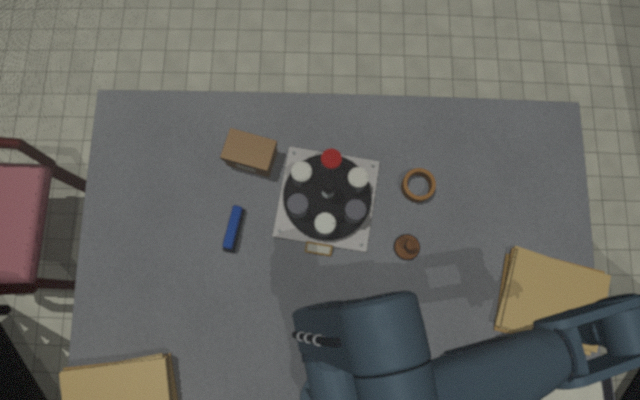

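View pics/side0.png

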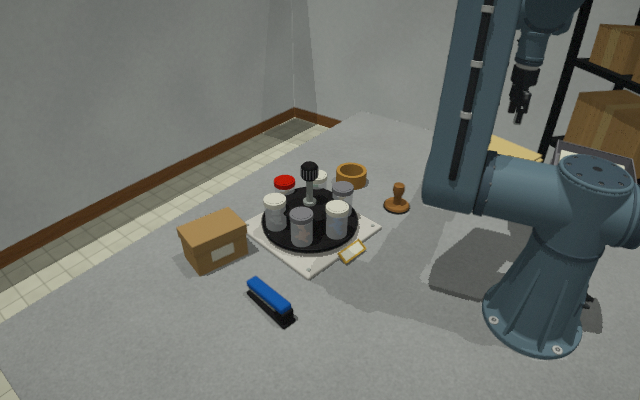

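The top view shows the red lid at (331,158), the knob at about (328,193), and the brass holder at (319,249). So the red jar is nearly at the back and needs about half a turn. In the side view the knob is at (309,170), well clear above the lids.

```bash
cat >> h.py <<'E'
def blobs(m,lo,hi,box=None):
    if box is not None:
        k=np.zeros_like(m); x0,y0,x1,y1=box; k[y0:y1,x0:x1]=1; m=m*k
    n,l,s,ce=cv2.connectedComponentsWithStats(m.astype(np.uint8))
    return [(ce[i],s[i,4]) for i in range(1,n) if lo<s[i,4]<hi]
def red(c):
    f=c["frame"].astype(int); return ((f[...,2]>110)&(f[...,1]<70)&(f[...,0]<70))
E
python3 - <<'E'
from h import *
c=dict(np.load("top0.npz")); s=dict(np.load("side0.npz"))
f=c["frame"]; hsv=cv2.cvtColor(f,cv2.COLOR_BGR2HSV)
box=(278,146,380,262)
print("red",[(b,a,onplane(c,[b],.123)) for b,a in blobs(red(c),30,900,box)])
print("red side",[(b,a) for b,a in blobs(red(s),30,900,(240,140,370,260))])
# lids: non-black inside the tray
g=cv2.cvtColor(f,cv2.COLOR_BGR2GRAY)
for t in (60,110):
  m=(g>t); print(t,[(np.round(b,1),a,np.round(onplane(c,[b],.123)[0],4)) for b,a in blobs(m,120,600,(284,152,374,240))])
z=c["z_map"]; K,D=KD(c)
# depth heights
v,u=np.mgrid[140:265,275:385]; uv=np.c_[u.ravel(),v.ravel()].astype(float)
sl=cv2.undistortPoints(uv.reshape(-1,1,2),K,D).reshape(-1,2); zz=z[140:265,275:385].ravel()
P=(np.c_[sl,np.ones(len(sl))]*zz[:,None])@c["rotation"].T+c["xyz"]
h=np.where(zz>0,P[:,2],0)
k=h>.16; print("knob",k.sum(),P[k].mean(0) if k.any() else 0)
L=((h>.110)&(h<.14)).reshape(v.shape)
for b,a in blobs(L,60,900): print("lid",np.round(b+[275,140],1),a,np.round(onplane(c,[b+[275,140]],.123)[0],4))
y=(hsv[...,0]>12)&(hsv[...,0]<35)&(hsv[...,1]>60)
for b,a in blobs(y,20,900,(295,236,345,262)): print("brass",b,a,onplane(c,[b],.017))
m=y[236:262,295:345].astype(np.uint8); pts=cv2.findNonZero(m)
r=cv2.minAreaRect(pts); print(r[0][0]+295,r[0][1]+236,r[1],r[2],onplane(c,[(r[0][0]+295,r[0][1]+236)],.017))
cv2.imwrite("pics/crop.png",np.hstack([cv2.resize(f[135:265,270:390],None,fx=4,fy=4,interpolation=2)]))
E
```

```text
Traceback (most recent call last):
  File "h.py", line 9, in onplane
    d=np.c_[s,np.ones(len(s))]@np.array(c["rotation"]).T
      ~~~~~~~~~~~~~~~~~~~~~~~~^~~~~~~~~~~~~~~~~~~~~~~~~~
ValueError: matmul: Input operand 1 has a mismatch in its core dimension 0, with gufunc signature (n?,k),(k,m?)->(n?,m?) (size 4 is different from 3)
```

```bash
cat >> h.py <<'E'
from scipy.spatial.transform import Rotation as R
def rm(c): return R.from_quat(np.asarray(c["rotation"]),scalar_first=True).as_matrix()
def onplane(c,uv,z):
    K,D=KD(c); s=cv2.undistortPoints(np.array(uv,float).reshape(-1,1,2),K,D).reshape(-1,2)
    d=np.c_[s,np.ones(len(s))]@rm(c).T
    o=np.array(c["xyz"]); return o+d*((z-o[2])/d[:,2])[:,None]
E
sed -i 's/\["rotation"\]).T/["rotation"]).T/' h.py
cat > m.py <<'E'
from h import *
c=dict(np.load("top0.npz")); s=dict(np.load("side0.npz"))
f=c["frame"]; hsv=cv2.cvtColor(f,cv2.COLOR_BGR2HSV)
box=(278,146,380,262)
print("red",[(b,a,onplane(c,[b],.123)) for b,a in blobs(red(c),30,900,box)])
g=cv2.cvtColor(f,cv2.COLOR_BGR2GRAY)
K,D=KD(c); z=c["z_map"]
v,u=np.mgrid[140:265,275:385]; uv=np.c_[u.ravel(),v.ravel()].astype(float)
sl=cv2.undistortPoints(uv.reshape(-1,1,2),K,D).reshape(-1,2); zz=z[140:265,275:385].ravel()
P=(np.c_[sl,np.ones(len(sl))]*zz[:,None])@rm(c).T+c["xyz"]
h=np.where(zz>0,P[:,2],0)
k=h>.16; print("knob",k.sum(),P[k].mean(0) if k.any() else 0)
L=((h>.110)&(h<.14)).reshape(v.shape)
for b,a in blobs(L,60,900): print("lid",np.round(b+[275,140],1),a,np.round(onplane(c,[b+[275,140]],.123)[0],4))
for b,a in blobs(((h>.155)&(h<.25)).reshape(v.shape),10,900): print("knobpx",b+[275,140],a,onplane(c,[b+[275,140]],.208))
y=(hsv[...,0]>12)&(hsv[...,0]<35)&(hsv[...,1]>60)
m=y[236:262,295:345].astype(np.uint8); pts=cv2.findNonZero(m)
r=cv2.minAreaRect(pts); print("brass",r[0][0]+295,r[0][1]+236,r[1],r[2],onplane(c,[(r[0][0]+295,r[0][1]+236)],.017))
b=cv2.findNonZero((g[140:262,268:388]>110).astype(np.uint8))
cv2.imwrite("pics/crop.png",cv2.resize(f[135:265,270:390],None,fx=4,fy=4,interpolation=2))
E
python3 m.py
```

```text
red [(array([331.00348432, 157.77700348]), np.int32(287), array([[0.69461182, 0.03507192, 0.123     ]]))]
knob 246 [0.59637109 0.04409403 0.20351762]
lid [330.6 158.4] 332 [0.6926 0.0361 0.123 ]
lid [300.5 171.4] 337 [0.6519 0.1216 0.123 ]
lid [357.6 177.1] 343 [ 0.6391 -0.0417  0.123 ]
lid [297.  203.8] 353 [0.5576 0.1291 0.123 ]
lid [354.9 209.5] 355 [ 0.5447 -0.0345  0.123 ]
lid [324.3 223.1] 358 [0.5042 0.0512 0.123 ]
knobpx [328.31707317 184.49593496] 246 [[0.59532787 0.04422781 0.208     ]]
brass 318.3400020599365 248.38000106811523 (27.101146697998047, 11.180341720581055) 10.30484676361084 [[0.44356251 0.06509586 0.017     ]]
```

View pics/crop.png

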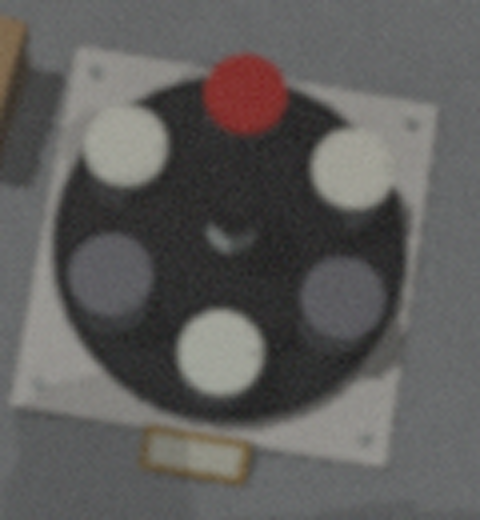

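The crop shows the plate tilted by about 9° in the image. The red lid is at the back at (245,95) and the brass holder at the front at (195,455). Next I'll refine the front direction from the plate edges and work out the approach.

```bash
cat > m2.py <<'E'
from h import *
c=dict(np.load("top0.npz")); f=c["frame"]; g=cv2.GaussianBlur(cv2.cvtColor(f,cv2.COLOR_BGR2GRAY),(3,3),0).astype(float)
C0=np.array([.597,.0438]); K,D=KD(c); Rm=rm(c)
def proj(P):
    return cv2.projectPoints(np.array(P,float),cv2.Rodrigues(Rm.T)[0],-Rm.T@c["xyz"],K,D)[0].reshape(-1,2)
th=-.145
for it in range(3):
  lines=[]
  for k in range(4):
    n=np.array([np.cos(th+k*np.pi/2),np.sin(th+k*np.pi/2)]); t=np.array([-n[1],n[0]]); pts=[]
    for s in np.linspace(-.13,.13,53):
        if k==2 and abs(s)<.05: continue
        d=np.linspace(.133,.160,55)
        p=proj(np.c_[C0+s*t+d[:,None]*n,np.full(55,.012)])
        val=cv2.remap(g.astype(np.float32),p[:,0].astype(np.float32)[None],p[:,1].astype(np.float32)[None],1)[0]
        gr=np.gradient(cv2.GaussianBlur(val[None],(9,1),0)[0] if 0 else np.convolve(np.pad(val,3,'edge'),np.ones(7)/7,'valid')); i=np.argmin(gr)
        if gr[i]<-.8: pts.append((s,d[i]))
    pts=np.array(pts); a=np.polyfit(pts[:,0],pts[:,1],1)
    for _ in range(3):
        r=pts[:,1]-np.polyval(a,pts[:,0]); kk=abs(r)<max(.002,1.5*np.median(abs(r))); a=np.polyfit(pts[kk,0],pts[kk,1],1)
    lines.append((len(pts),kk.sum(),-np.arctan(a[0]),a[1])) # normal rotates by -slope
  print(np.round(lines,4).tolist()); th0=th; th+=np.median([l[2] for l in lines])
  n=np.array([np.cos(th),np.sin(th)]);t=np.array([-n[1],n[0]])
  print("th",th,"centre",C0+n*(lines[0][3]-lines[2][3])/2+t*(lines[1][3]-lines[3][3])/2)
L=np.array([[.6926,.0361],[.6519,.1216],[.5576,.1291],[.5042,.0512],[.5447,-.0345],[.6391,-.0417]])
d=L-L.mean(0); ang=np.unwrap(np.arctan2(d[:,1],d[:,0])); print("red ang",np.mean(ang-np.arange(6)*np.pi/3),L.mean(0),np.linalg.norm(d,axis=1))
o=ctrl.get_obs(); Rt=R.from_quat(o["eef_rot"],scalar_first=True); print(Rt.as_matrix().round(3).tolist())
E
python3 m2.py
```

```text
[[38.0, 36.0, -0.002, 0.1465], [53.0, 46.0, 0.0108, 0.1439], [33.0, 33.0, -0.0007, 0.1395], [46.0, 42.0, -0.0017, 0.1438]]
th -0.1461895964224141 centre [0.6004667  0.04332565]
[[38.0, 36.0, -0.0006, 0.1465], [53.0, 45.0, 0.0135, 0.1439], [33.0, 33.0, 0.0012, 0.1396], [46.0, 43.0, -0.0013, 0.1439]]
th -0.14586112059365966 centre [0.60041522 0.04331682]
[[38.0, 36.0, -0.001, 0.1465], [53.0, 46.0, 0.0105, 0.1438], [33.0, 33.0, 0.001, 0.1395], [46.0, 45.0, -0.0004, 0.144]]
th -0.14554373850811947 centre [0.60042765 0.04320264]
red ang -0.07884463192289402 [0.59835    0.04363333] [0.09455059 0.09458543 0.09468428 0.09445357 0.09477943 0.09456395]
[[0.907, 0.421, -0.0], [0.421, -0.907, 0.002], [0.0, -0.002, -1.0]]
```

>>> jog_arm(
  series=[
    [[0,0,-6,0,0,0.103,85],[0,0,-6,0,0,0.103,85],[0,0,-6,0,0,0.103,85],[0,0,-6,0,0,0.103,85],[0,0,-6,0,0,0.103,85],[10,-20,0,0,0,0,85],[15,-30,0,0,0,0,85],[15,-30,0,0,0,0,85],[15,-30,0,0,0,0,85],[15,-30,0,0,0,0,85]],
  ],
)

```text
time_s: 1.1
eef_pos: [0.3236, -0.3862, 0.2608]
eef_rot: [-0.0, 0.999, -0.04, -0.0]
wrist_force: [0.0, 0.5, 0.1]
opening: 0.994
grasp_force: 0.0
```

>>> jog_arm(
  series=[
    [[16,-30,0,0,0,0,85],[16,-30,0,0,0,0,85],[16,-30,0,0,0,0,85],[16,-30,0,0,0,0,85],[16,-30,0,0,0,0,85],[16,-30,0,0,0,0,85],[16,-30,0,0,0,0,85],[16,-30,0,0,0,0,85],[16,-30,0,0,0,0,85],[16,-30,0,0,0,0,85]],
  ],
)

```text
time_s: 2.1
eef_pos: [0.5071, -0.0999, 0.261]
eef_rot: [-0.0, 0.999, -0.04, -0.0]
wrist_force: [0.0, 0.1, -0.1]
opening: 0.993
grasp_force: 0.0
```

>>> jog_arm(
  series=[
    [[13,-25,0,0,0,0,85],[13,-25,0,0,0,0,85],[13,-25,0,0,0,0,85],[13,-25,0,0,0,0,85],[12,-20,0,0,0,0,85],[7,-15,0,0,0,0,85],[0,0,0,0,0,0,85],[0,0,0,0,0,0,85],[0,0,0,0,0,0,85],[0,0,0,0,0,0,85]],
  ],
)

```text
time_s: 3.1
eef_pos: [0.588, 0.0266, 0.2614]
eef_rot: [0.0, 0.999, -0.041, -0.0]
wrist_force: [0.3, -0.3, 0.5]
opening: 0.992
grasp_force: 0.0
```

Run:
```python
from h import *
o=ctrl.get_obs(); print(o["q"].round(3),o["eef_pos"])
s=cam("side"); np.savez("side1.npz",**s); c=cam("top"); np.savez("top1.npz",**c)
cv2.imwrite("pics/s1.png",np.hstack([cv2.resize(s["frame"][60:270,220:420],None,fx=2,fy=2),cv2.resize(c["frame"][110:320,230:430],None,fx=2,fy=2)]))
```

```text
[-0.156  0.187  1.538 -0.     1.416  1.496] [0.58799481 0.0266197  0.26137059]
```

View pics/s1.png

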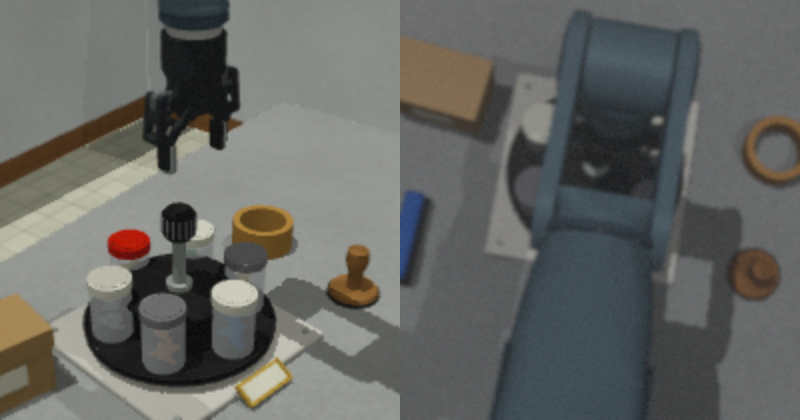

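Side crop: knob at (179,222), red lid at (129,243), and the open gripper directly above. I'll cross-check the axis from the side view.

Run:
```python
from h import *
s=dict(np.load("side0.npz"))
g=cv2.cvtColor(s["frame"],cv2.COLOR_BGR2GRAY)
k=blobs(g<75,60,900,(295,155,326,183)); print(k)
for b,a in k: print(onplane(s,[b],.188))
b=[x for x,a in blobs(red(s),30,900,(260,160,310,210))]; print(b)
```

```text
[(array([308.98      , 171.23666667]), np.int32(300))]
[[0.60134433 0.0412181  0.188     ]]
[array([283.6875    , 180.15104167])]
```

>>> jog_arm(
  series=[
    [[5,-9,0,0,0,0,85],[4.6,-8.4,0,0,0,0,85],[0,0,0,0,0,0,85],[0,0,15,0,0,0,85],[0,0,15,0,0,0,85],[0,0,15,0,0,0,85],[0,0,15,0,0,0,85],[0,0,15,0,0,0,85],[0,0,10,0,0,0,85],[0,0,7,0,0,0,85]],
  ],
)

```text
time_s: 4.2
eef_pos: [0.5988, 0.0441, 0.1678]
eef_rot: [-0.0, 0.999, -0.04, -0.001]
wrist_force: [-0.3, 0.4, 0.0]
opening: 0.992
grasp_force: 0.0
```

>>> jog_arm(
  series=[
    [[0,0,0,0,0,0,60],[0,0,0,0,0,0,52],[0,0,0,0,0,0,46],[0,0,0,0,0,0,43],[0,0,0,0,0,0,38],[0,0,0,0,0,0,30],[0,0,0,0,0,0,30],[0,0,0,0,0,0,30],[0,0,0,0,0,0,30],[0,0,0,0,0,0,30]],
  ],
)

```text
time_s: 5.2
eef_pos: [0.5999, 0.0415, 0.1712]
eef_rot: [0.002, 0.999, -0.04, 0.001]
wrist_force: [-3.9, -7.4, 4.7]
opening: 0.498
grasp_force: 60.4
```

Run:
```python
from h import *
o=ctrl.get_obs(); print(o)
s=cam("side"); np.savez("side2.npz",**s)
cv2.imwrite("pics/s2.png",cv2.resize(s["frame"][60:270,220:420],None,fx=2,fy=2))
```

```text
{'time_s': 5.2, 'q': array([-0.12587082,  0.29524799,  1.5945791 , -0.00445267,  1.24958781,
        1.52715927]), 'dq': array([-0.00063715,  0.00075712,  0.00059318, -0.0008093 ,  0.00125504,
       -0.00148659]), 'joint_efforts': array([ 5.05776286e+00, -4.61301613e+01, -3.26559699e+01,  2.69778572e+00,
       -7.27780536e-01,  4.25156060e-03]), 'eef_pos': array([0.59987537, 0.0414732 , 0.17118598]), 'eef_rot': array([ 2.19782106e-03,  9.99180549e-01, -4.04051803e-02,  9.06077265e-04]), 'wrist_force': array([-3.92749172, -7.41721962,  4.73558108]), 'torque': array([-1.4695957 ,  0.59379653,  0.06010692]), 'grasp_force': 60.38785658252891, 'opening': 0.4977325455830848}
```

View pics/s2.png

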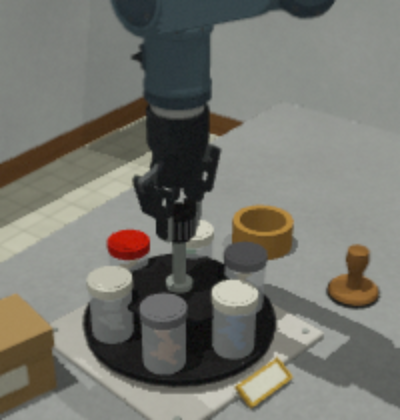

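Gripped at 60 N with the opening at about 43 mm, which fits the 44 mm knob. I'll turn anticlockwise, gently.

>>> jog_arm(
  series=[
    [[0,1.8,0,0,0,0,30],[0,0,0,0,0,-0.02,30],[0,0,0,0,0,-0.04,30],[0,0,0,0,0,-0.06,30],[0,0,0,0,0,-0.08,30],[0,0,0,0,0,-0.08,30],[0,0,0,0,0,-0.08,30],[0,0,0,0,0,-0.08,30],[0,0,0,0,0,-0.06,30],[0,0,0,0,0,-0.03,30]],
  ],
)

```text
time_s: 6.25
eef_pos: [0.5999, 0.0415, 0.1712]
eef_rot: [0.001, 0.975, 0.224, 0.001]
wrist_force: [-3.8, -3.3, 5.0]
opening: 0.501
grasp_force: 60.5
```

>>> jog_arm(
  series=[
    [[0,0,0,0,0,-0.04,30],[0,0,0,0,0,-0.08,30],[0,0,0,0,0,-0.1,30],[0,0,0,0,0,-0.1,30],[0,0,0,0,0,-0.1,30],[0,0,0,0,0,-0.1,30],[0,0,0,0,0,-0.1,30],[0,0,0,0,0,-0.1,30],[0,0,0,0,0,-0.1,30],[0,0,0,0,0,-0.1,30]],
  ],
)

```text
time_s: 7.25
eef_pos: [0.5999, 0.0415, 0.1712]
eef_rot: [0.001, 0.773, 0.634, 0.0]
wrist_force: [-4.0, -3.4, 5.3]
opening: 0.499
grasp_force: 60.6
```

>>> jog_arm(
  series=[
    [[0,0,0,0,0,-0.1,30],[0,0,0,0,0,-0.1,30],[0,0,0,0,0,-0.1,30],[0,0,0,0,0,-0.1,30],[0,0,0,0,0,-0.1,30],[0,0,0,0,0,-0.1,30],[0,0,0,0,0,-0.1,30],[0,0,0,0,0,-0.08,30],[0,0,0,0,0,-0.05,30],[0,0,0,0,0,-0.03,30]],
  ],
)

```text
time_s: 8.25
eef_pos: [0.6, 0.0415, 0.1712]
eef_rot: [0.001, 0.44, 0.898, -0.0]
wrist_force: [-3.7, -3.5, 5.6]
opening: 0.5
grasp_force: 60.5
```

>>> jog_arm(
  series=[
    [[0,0,0,0,0,-0.04,30],[0,0,0,0,0,-0.08,30],[0,0,0,0,0,-0.1,30],[0,0,0,0,0,-0.1,30],[0,0,0,0,0,-0.1,30],[0,0,0,0,0,-0.1,30],[0,0,0,0,0,-0.09,30],[0,0,0,0,0,-0.06,30],[0,0,0,0,0,-0.03,30],[0,0,0,0,0,0,30]],
  ],
)

```text
time_s: 9.25
eef_pos: [0.6, 0.0416, 0.1712]
eef_rot: [0.001, 0.106, 0.994, -0.0]
wrist_force: [-2.4, -5.7, 5.6]
opening: 0.498
grasp_force: 60.6
```

Run:
```python
from h import *
o=ctrl.get_obs(); print(o["q"].round(3),o["eef_pos"],o["eef_rot"],o["wrist_force"],o["grasp_force"])
s=cam("side"); np.savez("side3.npz",**s); c=cam("top"); np.savez("top3.npz",**c)
cv2.imwrite("pics/s3.png",np.hstack([cv2.resize(s["frame"][60:270,220:420],None,fx=2,fy=2),cv2.resize(c["frame"][110:320,230:430],None,fx=2,fy=2)]))
for n,i in(("side",s),("top",c)):
  for b,a in blobs(red(i),20,900,(270,140,390,270)): print(n,b,a,onplane(i,[b],.123),onplane(i,[b],.1155))
```

```text
[-1.280e-01  2.950e-01  1.595e+00 -1.000e-03  1.249e+00 -1.487e+00] [0.59998769 0.04155096 0.17117473] [ 1.25783773e-03  1.05502360e-01  9.94418215e-01 -2.90404654e-04] [-2.39827584 -5.71243928  5.58798561] 60.569141321175266
side [332.95833333 209.04861111] 288 [[0.50722384 0.0651388  0.123     ]] [[0.51305851 0.05649986 0.1155    ]]
```

View pics/s3.png

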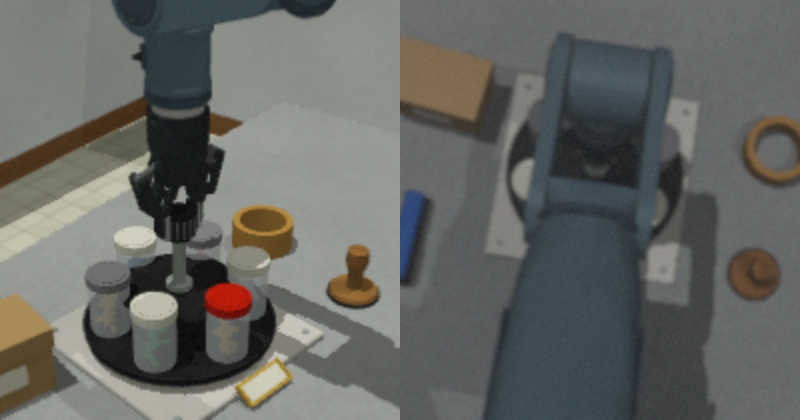

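The side crop now has the red lid at (228,299), almost behind the brass holder at (264,382). The tool has turned 3.011 rad and slightly more is needed. I'll check both the lid angle and the front direction from the side camera.

```bash
sed -e 's/top0.npz/side0.npz/' -e 's/C0=np.array(\[.597,.0438\])/C0=np.array([.6005,.042])/' m2.py | sed '/^L=/,$d' > m3.py
cat >> m3.py <<'E'
A=dict(np.load("side0.npz"));B=dict(np.load("side3.npz"))
def lidtop(i,roi):
    m=red(i).astype(np.uint8); k=np.zeros_like(m); x0,y0,x1,y1=roi; k[y0:y1,x0:x1]=1; m*=k
    P=onplane(i,cv2.findNonZero(m).reshape(-1,2)-0.0,.123)[:,:2]
    return P
for z in (.115,.119,.123):
  ps=[]
  for i,roi in((A,(260,160,310,210)),(B,(300,180,370,240))):
    m=red(i)*1; b=max(blobs(m,20,900,roi),key=lambda t:t[1])[0]; ps.append(onplane(i,[b],z)[0][:2])
  d=ps[1]-ps[0]; s=np.arctan2(d[1],d[0]); 
  # chord direction = (a1+a2)/2+pi/2
  S=2*(s-np.pi/2); a1=(S-3.011)/2; a2=(S+3.011)/2
  print(z,ps,np.linalg.norm(d),"a1",a1,"a2",a2,"mid",(ps[0]+ps[1])/2)
hs=cv2.cvtColor(B["frame"],cv2.COLOR_BGR2HSV); y=((hs[...,0]>12)&(hs[...,0]<35)&(hs[...,1]>90)).astype(np.uint8)
m=np.zeros_like(y); m[235:268,335:372]=y[235:268,335:372]
r=cv2.minAreaRect(cv2.findNonZero(m)); M=cv2.moments(m,True); print(r,onplane(B,[r[0]],.017)[0])
E
python3 m3.py
```

```text
[[19.0, 14.0, -0.0052, 0.1441], [51.0, 44.0, -0.0004, 0.1449], [33.0, 33.0, -0.0013, 0.1442], [34.0, 18.0, -0.0158, 0.1456]]
th -0.14822119072600892 centre [0.60038828 0.04169777]
[[18.0, 13.0, 0.0162, 0.146], [51.0, 45.0, 0.0036, 0.145], [33.0, 33.0, 0.0021, 0.1444], [34.0, 18.0, -0.0116, 0.1455]]
th -0.14535222634099246 centre [0.60127353 0.0416695 ]
[[19.0, 13.0, -0.005, 0.1444], [51.0, 44.0, -0.0, 0.145], [33.0, 33.0, -0.0009, 0.1443], [34.0, 18.0, -0.0144, 0.1455]]
th -0.14828643093491878 centre [0.60052964 0.04173595]
0.115 [array([0.70441943, 0.02585009]), array([0.51344749, 0.05592394])] 0.19332541950323895 a1 -0.09089874036961332 a2 2.920101259630387 mid [0.60893346 0.04088701]
0.119 [array([0.70003957, 0.03065721]), array([0.51033567, 0.06053137])] 0.19204175426523112 a1 -0.09089874036961332 a2 2.920101259630387 mid [0.60518762 0.04559429]
0.123 [array([0.6956597 , 0.03546434]), array([0.50722384, 0.0651388 ])] 0.1907580890272232 a1 -0.09089874036961332 a2 2.920101259630387 mid [0.60144177 0.05030157]
((351.54730224609375, 250.96621704101562), (13.833468437194824, 26.969451904296875), 54.462318420410156) [0.44473205 0.06572205 0.017     ]
```

>>> jog_arm(
  series=[
    [[0,0,0,0,0,-0.01,30],[0,0,0,0,0,-0.02,30],[0,0,0,0,0,-0.02,30],[0,0,0,0,0,-0.013,30],[0,0,0,0,0,-0.005,30],[0,0,0,0,0,0,30],[0,0,0,0,0,0,30],[0,0,0,0,0,0,30],[0,0,0,0,0,0,30],[0,0,0,0,0,0,30]],
  ],
)

```text
time_s: 10.35
eef_pos: [0.6, 0.0415, 0.1712]
eef_rot: [0.001, 0.072, 0.997, -0.0]
wrist_force: [-3.0, -4.9, 5.5]
opening: 0.499
grasp_force: 60.6
```

```bash
cat > m4.py <<'E'
from h import *
import sys
o=ctrl.get_obs(); print(o["time_s"],o["eef_rot"],o["wrist_force"],o["torque"],o["grasp_force"],np.abs(o["dq"]).max())
B=cam("side"); np.savez("side4.npz",**B)
ax=np.array([.6003,.0417])
def tops(i,lab):
    # lid tops: depth points within 3.5 mm of the top plane, world xy -> enclosing circle
    K,D=KD(i); v,u=np.mgrid[140:270,250:390]; sl=cv2.undistortPoints(np.c_[u.ravel(),v.ravel()].astype(float).reshape(-1,1,2),K,D).reshape(-1,2)
    zz=i["z_map"][140:270,250:390].ravel(); P=(np.c_[sl,np.ones(len(sl))]*zz[:,None])@rm(i).T+i["xyz"]
    rr=np.linalg.norm(P[:,:2]-ax,axis=1)
    ok=((zz>0)&(abs(P[:,2]-.123)<.006)&(rr>.05)&(rr<.14)).reshape(v.shape)
    for b,a in blobs(ok,60,900):
        q=onplane(i,[b+[250,140]],.123)[0][:2]; d=q-ax
        an=np.arctan2(d[1],d[0]); print(lab,b+[250,140],a,q.round(4),np.linalg.norm(d).round(4),"mod60:",((an-(np.pi-.147)+np.pi/6)%(np.pi/3)-np.pi/6).round(4))
tops(dict(np.load("side0.npz")),"before"); tops(B,"now")
E
python3 m4.py
```

```text
10.35 [ 1.20507946e-03  7.21295773e-02  9.97394482e-01 -3.43857290e-04] [-2.98058824 -4.89448144  5.46486875] [ 0.11603274  0.44675509 -0.00357211] 60.57355107625881 0.002126172093390053
before [320.95145631 175.88349515] 103 [ 0.6268 -0.0459] 0.0915 mod60: -0.083
before [284.12446352 180.97424893] 233 [0.6918 0.038 ] 0.0916 mod60: 0.1069
before [342.4229249  187.46245059] 253 [ 0.5443 -0.0324] 0.0928 mod60: 0.0237
before [274.14532872 199.96539792] 289 [0.6515 0.1242] 0.0971 mod60: 0.1155
before [336.910299   207.34551495] 301 [0.5035 0.0531] 0.0975 mod60: 0.0298
before [300.759375 214.421875] 320 [0.5573 0.1315] 0.0996 mod60: 0.0697
now [321.95833333 176.475     ] 120 [ 0.6226 -0.045 ] 0.0895 mod60: -0.125
now [285.34763948 180.06866953] 233 [0.6923 0.0323] 0.0924 mod60: 0.0455
now [343.088 188.4  ] 250 [ 0.5403 -0.0296] 0.0932 mod60: -0.0292
now [273.89361702 198.81914894] 282 [0.6555 0.1207] 0.0964 mod60: 0.0606
now [335.41693811 208.18241042] 307 [0.5044 0.0583] 0.0973 mod60: -0.025
now [298.74613003 214.05263158] 323 [0.5622 0.1333] 0.0992 mod60: 0.0173
```

The side-camera lid pairs read about +0.012 rad, the top view plus tool turn gives +0.005, and the earlier chord estimate gives about −0.007. That puts the red lid within roughly half a degree of the front. The grip is holding at 60 N and everything is still.

```bash
python3 -c "
from bench import ctrl
print(ctrl.hand_in())"
```

```text
the job is handed in; nothing more can be done
None
```

I turned the carousel about 176° until the red-lidded jar stood at the front behind the card holder, within about half a degree by the camera measurements, and handed it in at about 10 s with the gripper still holding the knob at 60 N and the other items untouched.

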